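# Open the filter bay of the vacuum pump

## Task

The filter of the small vacuum pump is due for a change. First switch the pump off by flipping its toggle over, away from its near end towards the gauge; then press the snap tab in and, with it pressed, push the released cover along its rails off its seat, until the filter lies fully uncovered and the cover rests free and flat on the pump's deck. Only touch and push: do not pick up or lift the cover, let the tab spring back, and leave the dish, forceps and vial beside the pump where they are.

Things in the scene. Friction and masses are not known exactly. Their poses are not given: they have to be found in the camera images.
- pump: Compact white bench vacuum pump, fixed, 260 mm long (its x), 124 mm wide (y). Origin: centre of its underside on the bench, z up; +x points from its near end (tab, toggle) to its far end, where a grey hood, 96 mm high, with a round gauge and two hose barbs, begins at x = +90 mm. Its flat deck is at z = 60 mm; all x, y, z given below are in this frame.
- filter (a point): Centre of the round white filter, 46 mm across, under the closed cover, at x = -44 mm. It lies in a channel 48 mm wide (y) and 4 mm deep along the middle of the deck. Two white rails along x, 10 mm high, stand on the deck from x = -80 to -26 mm, at 34 to 46 mm either side of the middle, and overlap the cover's edges; beyond them the deck is free up to the hood.
- cover: Grey filter cover, loose plate 82 (x) x 76 (y) x 5 mm, 0.09 kg, with a dark grille. Origin: centre of its underside; closed it is at x = -49, y = 0, z = 60 mm. The tab's barb stands in a slot in its near end and stops it. With the tab pressed it slides easily in +x; moved 69 mm it is off the rails and the filter is bare; after 98 mm it meets the hood. Past 15 mm the tab cannot catch it again.
- cover_rib (a point): Middle of the near face of the cover's thumb rib, the place to push on, in +x: an upright rib flush with the near edge of the cover, 44 mm wide (y), 5 mm thick, its top 17 mm above the cover's underside; the point is 11 mm above the underside.
- snap_tab (a joint): Angle of the snap tab, rad: 0 at rest, grows as it is pressed down, stop at 0.26. A sprung grey tongue rooted 5 mm inside the pump's near edge, at x = -124.5 mm; its barb has left the cover's slot at about 0.13. Springs back when let go.
- tab_pad (a point): Point on top of the tab's ribbed grey thumb pad, at rest at x = -102.5, z = 64.5 mm. Pad 38 mm wide (y), 30 mm long (x), ends 3.5 mm before the cover, rising from deck height to 5 mm above it. The cover is free once the pad's front is within 1 mm of deck height or lower (4 to 6 N; stop 3 mm below). A fingertip pressing it to 1 mm below deck height can go straight on in +x against the rib.
- toggle (a joint): Angle of the toggle switch, rad: about -0.4 leaning to the pump's near end (on, as at the start), +0.4 leaning to its far end, towards the gauge (off). Stays where it is left; about 2 N at its tip move it.
- toggle_tip (a point): Tip of the steel toggle lever, which stands on the deck beside the tab, at y = -43 mm. The lever is 8 mm thick and 28 mm long from its pivot at x = -104, z = 64 mm; it swings in the pump's x-z plane.
- petri_dish: White dish, 58 mm across, 14 mm high, on the bench beside the pump; origin at the centre of its underside. Leave alone.
- forceps: Steel forceps, 130 mm long, 9 mm high, on the bench on the pump's other side; origin at the middle of its underside. Leave alone.
- small_vial: Capped vial, 15 mm across, 49 mm high, standing on the bench beside the pump's far part; origin at the centre of its underside. Leave alone.
Mind the look-alikes: they are no part of the job. Leave any orange look-alike of the cover alone.

How it is judged (in metres and radians):
On the way, in this order (a step that is already met when the one before it is completed fails the run):
1. the toggle is flipped over to off (value of joint toggle above 0.2 rad), for 0.1 s.
2. the snap tab is pressed in (value of joint snap_tab above 0.11 rad), for 0.05 s.
3. the cover is pushed off its seat, the filter uncovered (x of cover in the frame of pump between 0.02 and 0.056 m), for 0.1 s.
At the end, for the whole second after the job is handed in: The toggle leans to off (over +0.2 rad), the tab has sprung back (under 0.05 rad), and the cover lies flat and at rest on the pump's deck, pushed at least 69 mm from its closed place along the pump, less than 22 mm to either side of the middle (all of step 3 and value of joint toggle above 0.2 rad and value of joint snap_tab below 0.05 rad and y of cover in the frame of pump between -0.022 and 0.022 m and z of cover in the frame of pump between 0.057 and 0.064 m and angle between cover's own z axis and vertical below 0.08 rad and linear speed of cover below 0.02 m/s); the robot touches nothing.
It fails at once if the tab is pressed while the pump is still switched on (value of joint snap_tab above 0.08 rad and value of joint toggle below 0.05 rad).
It fails at once if the cover is lifted or tipped (z of cover in the frame of pump above 0.072 m or angle between cover's own z axis and vertical above 0.3 rad).
It fails at once if the cover falls off the pump (z of cover in the frame of pump below 0.045 m).
It fails at once if the dish, forceps or vial beside the pump is moved or knocked over (distance of any of petri_dish, forceps, small_vial from where it was at the start of the episode above 0.02 m or angle between small_vial's own z axis and vertical above 0.5 rad).
It also fails if it takes over 40 s, if anything falls off the work surface, if the arm or the gripper's body presses on something with over 40 N, if the wrist force passes 120 N, or if a joint passes its speed limit or range.

## Robot

A 6-joint arm with a two-finger parallel gripper is mounted at the origin on a cart in front of the work surface, level with it; the furniture and walls round the work are solid. World frame = base frame: x ahead of the robot, y to its left, z up, the work surface at z = 0. Lengths are in mm, angles in rad, forces in N, time in s.
With the tool pointing down it reaches from about 425 to 950 mm from the base axis. Payload 3.5 kg.
Tool frame: the origin (TCP) lies midway between the tips of the shut fingers; the grasp point (between the pads) lies 19 mm behind it; z points along the fingers, x is the direction in which the jaws open and shut, and the axes are right-handed (so a half turn about z gives the same grasp; the last joint's range is limited). The gripper opens to 85 mm and grips with 20 to 120 N. Pads are 22 mm wide; open, the fingers measure 114 mm over their backs; the gripper's body (76 mm by 85 mm) begins 54 mm behind the grasp point. The pads swing forward as they close: fully open they stand 13 mm farther back than shut.
Start: joints at [-1.276, 0.286, 1.577, -0, 1.279, -0.15], TCP at [290.458, -609.295, 231.325] pointing down, gripper open.
Joint ranges: [-2.77, 2.77], [-0.9, 2.22], [0.21, 2.48], [-1.53, 4.67], [0.24, 2.81], [-2.84, 2.84]. Speed limits (rad/s): [2.79, 2.79, 3.14, 3.14, 3.14, 3.14].

## Interface

Orientations are given as a unit quaternion [x, y, z, w].
In Python, from cell import manip, optics gives the robot as it stands.
- The arm moves only by the tool send_rows, never from a script. Its argument "targets" is text: rows parted by semicolons, each of 6 numbers parted by spaces: the shift along the tool's x, y, z as a fraction of full scale, then the turn, a rotation vector about the tool's x, y, z as a fraction of full scale. A call has 1 to 8 rows; each row is the pose to reach, as a shift and turn from the pose commanded when the call began, along the tool's axes at that moment, turning the shorter way round; what a row does not reach only later rows make up. Full scale, the value 1, is 0.3 m for a shift and pi rad for a turn. A row lasts 1/10 s, in which the tool goes at most 50 mm and 8.59 degrees, less where a joint would pass 70% of its speed; a pose out of reach is approached as far as the arm can. A call with a number of a shift or a turn outside -1 to 1 is refused whole. A call with a gripper value outside its range is refused whole. "gripper" is the gripper's target within -1 to 1 (fully open at 1, half-way at 0, shut at -1), set as the call begins (left out, the last holds). The fingers move at their own pace and stop on an object; the grip force is fixed at half the most. Time passes only in rows, so rows that repeat a pose let the fingers close. It gives the time, the measured TCP pose, the force and the opening at its end, in the units of the state.
- manip.observe(): the state, without advancing time (a new reading comes with each control period).
- optics.get_image(name): name is "side" or "top" or "wrist"; returns (picture, depth): 480x640x3 uint8, red, green, blue; 480x640 float32, mm along the optical axis (not along the pixel's ray), 0 where there is no reading.
- optics.calibration(name): a dict with "vfov" (degrees; the focal length in pixels is half the picture's height over the tangent of half this angle, whatever the lens; pixels are square), "cx", "cy" (the principal point, pixels), "k1" (the pictures are not rectified: a ray, as slopes to the right and down, at radius r is drawn at 1 + k1 r^2 times it, then the intrinsics apply), "pose" (4x4, takes a point from camera to world coordinates). Camera axes: x right, y up, looking along -z (the intrinsics and any distortion apply to the point x, -y, -z); pixel columns grow to the right and rows downward; lengths in mm; the calibration is good to about 2 mm. A picture is of the moment at which its call begins: read the wrist's pose just before it. calibration takes no time and is no camera call; for the wrist camera it gives the pose at the moment of the call.
- manip.sign_off(): hands the job in, once; it reports no verdict.
The state is a dict: "time_s": time; "qpos": joint angles; "joint_velocities": joint speeds; "tau": joint torques, N m; "ee_pos": TCP position; "eef_rot": TCP orientation; "ft_force": force on the tool from outside, world axes, zero at the start; "moment": the same for the moment, N m; "gripper_width": finger opening in mm.
Only numpy, scipy, OpenCV 4.12 (cv2) and the standard library are available. Lean on these libraries where they do the work, as an engineer would, in place of code of your own. Each camera call takes 0.05 s, during which the arm holds its last target.

## Working session

There is one attempt and no reset: what is moved stays moved. The work goes in short steps, Python scripts to look and compute and a tool call to move; the robot and the scene stay as the last step left them, time stands still between calls to the robot, and variables do not carry over. Pictures are saved under pics/ and viewed, and the job is handed in when it is done.

Besides the shell and the picture viewer there is one more tool, called after "Call:" by a JSON object that holds its "name" and its "arguments". send_rows: Moves the arm, as the interface text tells. Its arguments: {"type":"object","properties":{"targets":{"type":"string"},"gripper":{"type":"number"}},"required":["targets"]}

```bash
ls; mkdir -p pics; python3 - <<'E'
from cell import manip, optics
import cv2,numpy as np
print(manip.observe())
for n in ("side","top"):
    im,d=optics.get_image(n); cv2.imwrite(f"pics/{n}0.png",im[:,:,::-1]); np.save(f"pics/{n}0d.npy",d)
    c=optics.calibration(n); print(n,c)
E
```

```text
pics
{'time_s': 0.0, 'qpos': array([-1.27603250e+00,  2.87192701e-01,  1.57819466e+00,  2.91383959e-05,
        1.27860841e+00, -1.50014745e-01]), 'joint_velocities': array([ 1.33947654e-03,  1.76445907e-05, -5.45929359e-04, -1.35156978e-03,
        9.55937976e-04, -3.30284399e-04]), 'tau': array([ 2.49933428e-04, -4.05973649e+01, -2.92628431e+01, -7.75051149e-05,
        5.71089622e-03,  1.00577688e-05]), 'ee_pos': array([ 290.25260128, -608.67069264,  229.91959735]), 'eef_rot': array([ 8.45650144e-01, -5.33736256e-01, -8.99724327e-04, -7.96519932e-04]), 'ft_force': array([-0.3621716 , -1.26099109, -0.08182719]), 'moment': array([-0.03007569, -0.02319753, -0.0533469 ]), 'gripper_width': 85.66156841023336}
side {'vfov': 47.05753183061255, 'cx': 312.1272017819755, 'cy': 244.2974165876898, 'k1': -0.010182573854700236, 'pose': array([[-9.97814932e-01,  2.58195478e-02, -6.08170451e-02,
         4.81283701e+02],
       [-6.54459951e-02, -5.12542175e-01,  8.56164319e-01,
         6.70710169e+02],
       [-9.06552506e-03,  8.58273773e-01,  5.13112022e-01,
         5.20444439e+02],
       [ 0.00000000e+00,  0.00000000e+00,  0.00000000e+00,
         1.00000000e+00]])}
top {'vfov': 54.61560646864428, 'cx': 324.24266398323743, 'cy': 234.3795448398282, 'k1': -0.04618199624799525, 'pose': array([[-2.60169237e-02,  9.87608741e-01, -1.54764643e-01,
         4.32152023e+02],
       [-9.99435042e-01, -2.24022424e-02,  2.50546554e-02,
        -4.11055971e+01],
       [ 2.12771217e-02,  1.55329053e-01,  9.87633621e-01,
         9.38574594e+02],
       [ 0.00000000e+00,  0.00000000e+00,  0.00000000e+00,
         1.00000000e+00]])}
```

View pics/side0.png

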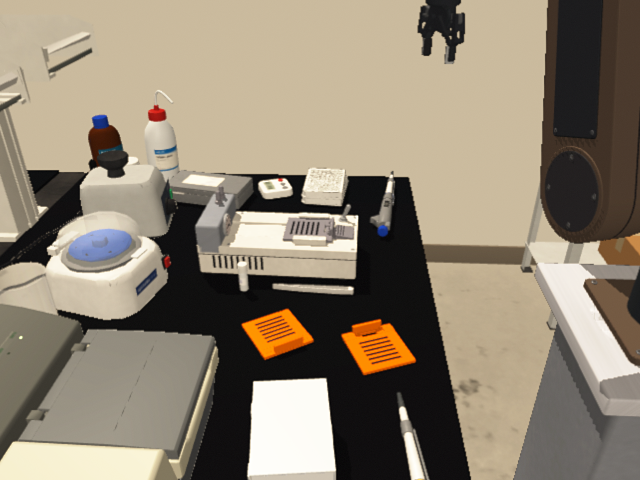

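View pics/top0.png

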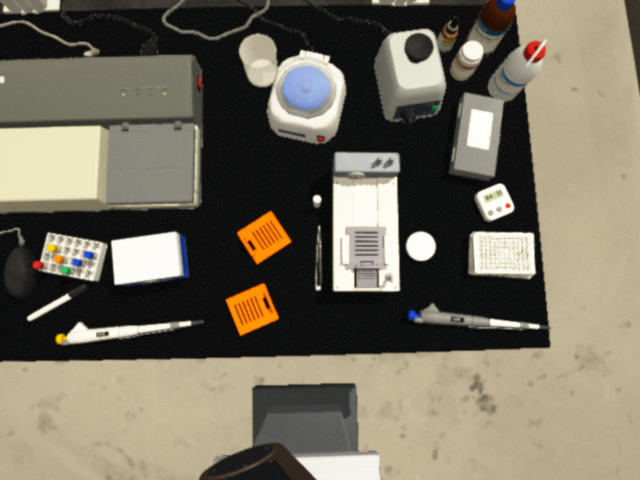

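The side view shows the pump at about (280,245), with the toggle near (345,213), the forceps near (313,289) and the vial near (243,276). In the top view the pump spans (333–400, 152–292). The grey cover is at (366,247), the tab at (367,278), the toggle at (388,281), the dish at (421,246) and the two orange look-alikes at (264,237) and (252,309). The grey one on the pump, between the rails, is the cover. I'll enlarge it to confirm.

```bash
python3 - <<'E'
import cv2
a=cv2.imread("pics/top0.png")[140:305,300:450]; cv2.imwrite("pics/top0c.png",cv2.resize(a,None,fx=3.6,fy=3.6,interpolation=cv2.INTER_CUBIC))
a=cv2.imread("pics/side0.png")[170:300,180:400]; cv2.imwrite("pics/side0c.png",cv2.resize(a,None,fx=3.6,fy=3.6,interpolation=cv2.INTER_CUBIC))
E
```

```text
(no output)
```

View pics/top0c.png

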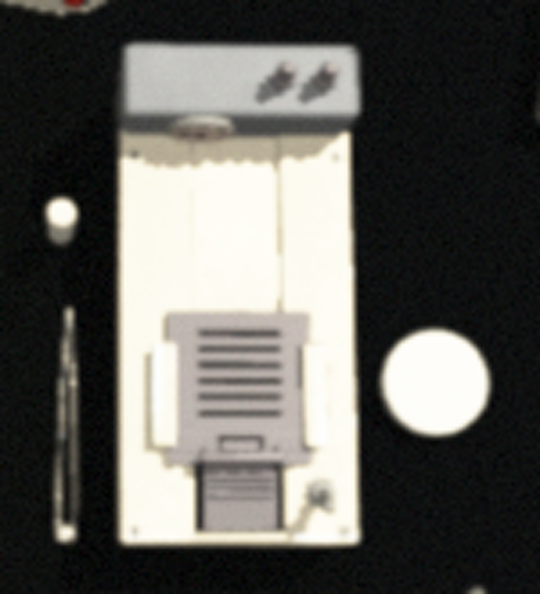

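View pics/side0c.png

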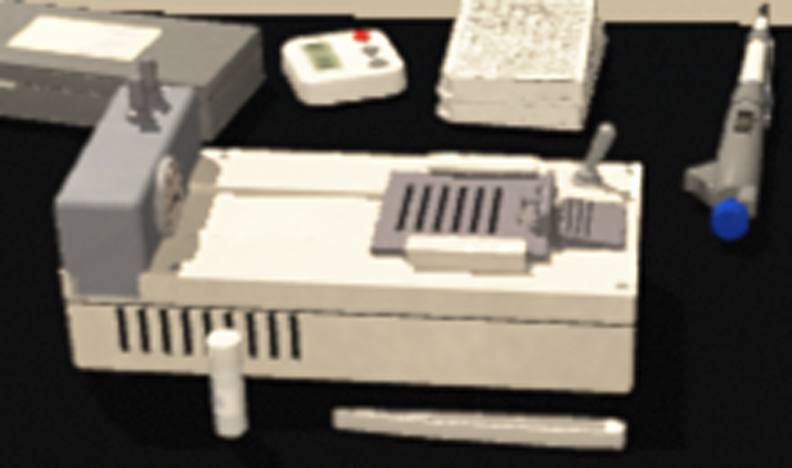

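The crops confirm it: the grey cover with its dark grille is under the white rails, and its rib is at the near end. The ribbed tab is at crop (240,497) and the toggle at (318,495), leaning to the near end. Next I'll fit the pump pose.

```bash
cat > h.py <<'E'
import numpy as np
from scipy.optimize import least_squares
from scipy.spatial.transform import Rotation as R
def proj(c,P):
    T=np.linalg.inv(c["pose"]); p=(T[:3,:3]@np.asarray(P,float).T).T+T[:3,3]
    s=np.c_[p[:,0]/-p[:,2],-p[:,1]/-p[:,2]]; s=s*(1+c["k1"]*(s**2).sum(1,keepdims=True))
    f=240/np.tan(np.radians(c["vfov"]/2)); return s*f+[c["cx"],c["cy"]]
def ray(c,uv):
    f=240/np.tan(np.radians(c["vfov"]/2)); d=(np.asarray(uv,float)-[c["cx"],c["cy"]])/f
    s=d.copy()
    for _ in range(10): s=d/(1+c["k1"]*(s**2).sum())
    v=c["pose"][:3,:3]@np.array([s[0],-s[1],-1]); return c["pose"][:3,3],v
def atz(c,uv,z):
    o,v=ray(c,uv); return o+v*(z-o[2])/v[2]
def p2w(X,P):
    c,s=np.cos(X[2]),np.sin(X[2]); P=np.asarray(P,float)
    return np.c_[X[0]+c*P[:,0]-s*P[:,1],X[1]+s*P[:,0]+c*P[:,1],P[:,2]]
E
python3 - <<'E'
from h import *; from cell import optics
t=optics.calibration("top"); s=optics.calibration("side")
Pt=[[-130,62,60],[-130,-62,60],[130,62,96],[130,-62,96],[90,62,96],[90,-62,96],[-8,38,65],[-8,-38,65]]
ut=np.array([[118,544],[360,544],[124,45],[357,45],[121,116],[360,118],[166,313],[310,313]])/3.6+[300,140]
Ps=[[-130,62,60],[-130,-62,60],[-130,62,0],[90,62,96],[130,62,96]]
us=np.array([[636,285],[641,163],[632,390],[144,210],[57,205]])/3.6+[180,170]
def f(X,a=1,b=1): return np.r_[a*(proj(t,p2w(X,Pt))-ut).ravel(),b*(proj(s,p2w(X,Ps))-us).ravel()]
for ab in ((1,0),(0,1),(1,1)):
    r=least_squares(f,[600,-100,0],args=ab,loss="soft_l1"); print(ab,r.x)
print(f(r.x).reshape(-1,2).round(1))
for n,z,p in (("dish",14,(435,382)),("vial",49,(61,212)),("fc",9,(69,310)),("fc",9,(66,535))):
    print(n,atz(t,np.array(p)/3.6+[300,140],z))
E
```

```text
(1, 0) [ 5.89776116e+02 -1.43750182e+02 -2.57826299e-02]
(0, 1) [ 5.92038062e+02 -1.45918332e+02  6.30924693e-03]
(1, 1) [ 5.90272059e+02 -1.44047214e+02 -2.10971523e-02]
[[ 1.4 -0.1]
 [-0.2 -0.4]
 [-0.6 -0.5]
 [-0.1 -0.3]
 [ 0.4  0.1]
 [-0.2 -0.2]
 [ 0.2 -0.3]
 [-0.1 -0.4]
 [ 1.3  2.2]
 [ 0.9 -0.2]
 [ 1.1  4.1]
 [-0.1 -1.4]
 [-0.5 -0.9]]
dish [ 548.64167149 -258.95451019   14.        ]
vial [642.30895104 -51.19371201  49.        ]
fc [595.03849979 -54.82518393   9.        ]
fc [468.92677326 -50.09212923   9.        ]
```

```bash
cat >> h.py <<'E'
PUMP=[589.9,-143.9,-0.025]
def go(p,yaw=None,frame="pump"):
    """print fractions to reach TCP p (pump frame) with tool down, tool x at yaw (world)"""
    from cell import manip
    o=manip.observe(); Rm=R.from_quat(o["eef_rot"])
    w=p2w(PUMP,[p])[0] if frame=="pump" else np.array(p,float)
    d=Rm.inv().apply(w-o["ee_pos"])/300
    if yaw is None: x=Rm.as_matrix()[:,0]; yaw=np.arctan2(x[1],x[0])
    T=R.from_matrix(np.array([[np.cos(yaw),np.sin(yaw),0],[np.sin(yaw),-np.cos(yaw),0],[0,0,-1]]))
    rv=(Rm.inv()*T).as_rotvec()/np.pi
    print("world",w.round(1),"shift",d.round(4),"turn",rv.round(4),"mm",(d*300).round(1))
def st():
    from cell import manip
    o=manip.observe(); X=PUMP; c,s=np.cos(X[2]),np.sin(X[2]); d=o["ee_pos"]-[X[0],X[1],0]
    print("t",round(o["time_s"],2),"tcp pump",np.round([c*d[0]+s*d[1],-s*d[0]+c*d[1],d[2]],1),"F",o["ft_force"].round(1),"w",round(o["gripper_width"],1),"yaw",round(float(np.arctan2(*R.from_quat(o["eef_rot"]).as_matrix()[[1,0],0])),4),"q",o["qpos"].round(2))
E
python3 -c "
from h import *
st(); go([-145,-43,190],-0.025)"
```

```text
t 0.1 tcp pump [-287.9 -472.2  230.1] F [-1.2 -0.6  1. ] w 85.6 yaw -1.126 q [-1.28  0.29  1.58 -0.    1.28 -0.15]
world [ 443.9 -183.3  190. ] shift [-1.0597 -1.0723  0.1361] turn [-0.0005  0.0006 -0.3505] mm [-317.9 -321.7   40.8]
```

Call:
{"name": "send_rows", "arguments": {"targets": "-0.6 -0.6 0 0 0 -0.3505;-0.6 -0.6 0 0 0 -0.3505;-0.6 -0.6 0 0 0 -0.3505;-0.6 -0.6 0 0 0 -0.3505;-0.6 -0.6 0 0 0 -0.3505;-0.6 -0.6 0 0 0 -0.3505;-0.6 -0.6 0 0 0 -0.3505;-0.6 -0.6 0 0 0 -0.3505", "gripper": -1}}

```text
time_s: 0.9
ee_pos: [375.6, -368.3, 230.9]
eef_rot: [1.0, -0.01, -0.0, -0.0]
ft_force: [0.5, 0.2, 0.8]
gripper_width: -0.3
```

```bash
python3 -c "
from h import *
st(); go([-145,-43,190],-0.025)"
```

```text
t 0.9 tcp pump [-208.6 -229.7  230.9] F [0.5 0.2 0.8] w -0.3 yaw -0.0197 q [-0.97 -0.04  1.94 -0.    1.25 -0.95]
world [ 443.9 -183.3  190. ] shift [ 0.2154 -0.6212  0.1367] turn [-0.0002  0.0001  0.0017] mm [  64.6 -186.4   41. ]
```

Call:
{"name": "send_rows", "arguments": {"targets": "0.215 -0.62 0.137 0 0 0.0017;0.215 -0.62 0.137 0 0 0.0017;0.215 -0.62 0.137 0 0 0.0017;0.215 -0.62 0.137 0 0 0.0017;0.215 -0.62 0.137 0 0 0.0017;0.215 -0.62 0.137 0 0 0.0017"}}

```text
time_s: 1.5
ee_pos: [444.5, -183.7, 189.6]
eef_rot: [1.0, -0.014, -0.001, -0.0]
ft_force: [0.1, -0.5, -0.1]
gripper_width: -0.0
```

```bash
python3 -c "
from h import *; import cv2
from cell import optics
st(); 
c=optics.calibration('wrist');print(c)
im,d=optics.get_image('wrist');cv2.imwrite('pics/w1.png',im[:,:,::-1]);np.save('pics/w1d.npy',d)
P=[[-130,62,60],[-130,-62,60],[-8,38,65],[-8,-38,65],[-102.5,0,64.5],[-115,-43,90],[90,0,60]]
print(proj(c,p2w(PUMP,P)).round())"
```

```text
t 1.5 tcp pump [-144.3  -43.4  189.6] F [ 0.1 -0.5 -0.1] w -0.0 yaw -0.0271 q [-0.6  -0.11  2.08 -0.    1.17 -0.58]
{'vfov': 69.29682379538079, 'cx': 315.81775006567506, 'cy': 236.70900800139233, 'k1': 0.01627324500998835, 'pose': array([[ 9.99612683e-01,  2.62669745e-02,  9.19402387e-03,
         4.46464118e+02],
       [-2.77881780e-02,  9.60091688e-01,  2.78301576e-01,
        -1.13391409e+02],
       [-1.51696552e-03, -2.78449270e-01,  9.60449740e-01,
         3.31279834e+02],
       [ 0.00000000e+00,  0.00000000e+00,  0.00000000e+00,
         1.00000000e+00]])}
[[336.  85.]
 [334. 249.]
 [505. 119.]
 [490. 221.]
 [371. 173.]
 [357. 237.]
 [624. 171.]]
```

View pics/w1.png

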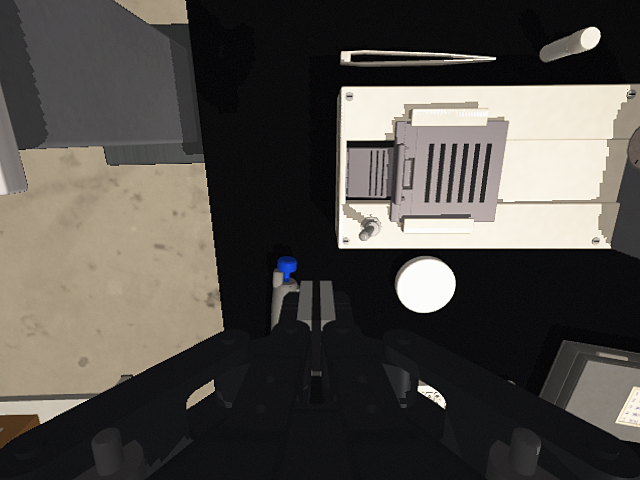

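```bash
python3 -c "
import cv2
a=cv2.imread('pics/w1.png')[75:260,325:525]; cv2.imwrite('pics/w1c.png',cv2.resize(a,None,fx=3.2,fy=3.2,interpolation=cv2.INTER_CUBIC))
a=cv2.imread('pics/w1.png')[260:400,250:400]; cv2.imwrite('pics/w1f.png',cv2.resize(a,None,fx=4,fy=4,interpolation=cv2.INTER_CUBIC))
"
```

```text
(no output)
```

View pics/w1c.png

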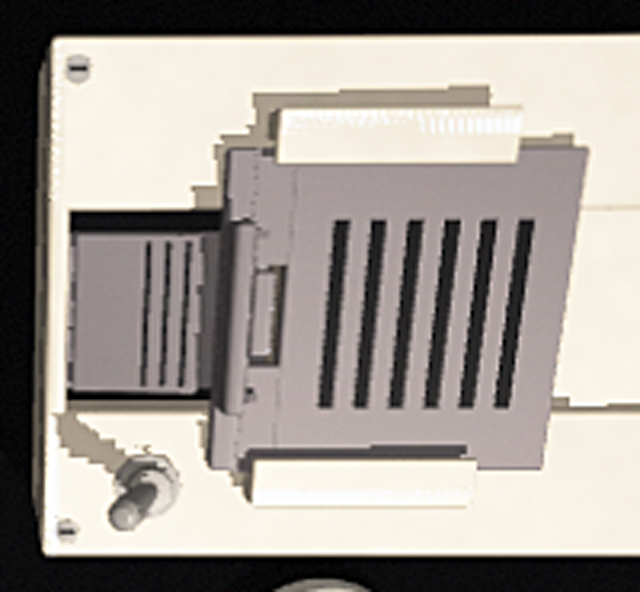

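View pics/w1f.png

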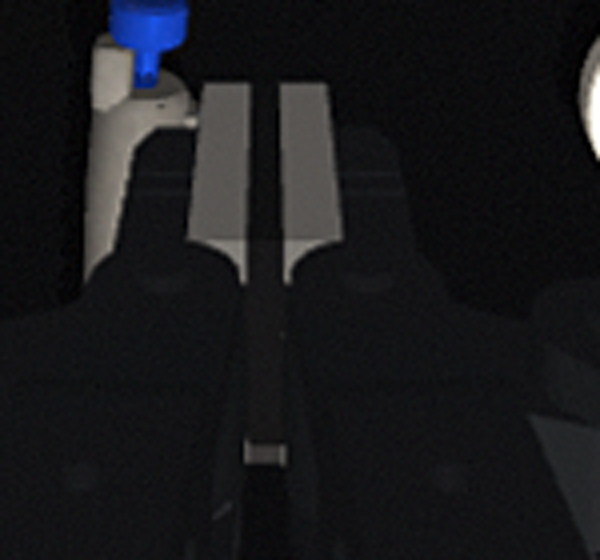

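```bash
python3 - <<'E'
from h import *; from cell import optics
t=optics.calibration("top"); s=optics.calibration("side"); w=optics.calibration("wrist")
Pt=[[-130,62,60],[-130,-62,60],[130,62,96],[130,-62,96],[90,62,96],[90,-62,96],[-8,38,65],[-8,-38,65]]
ut=np.array([[118,544],[360,544],[124,45],[357,45],[121,116],[360,118],[166,313],[310,313]])/3.6+[300,140]
Pw=[[-130,62,60],[-130,-62,60],[-8,38,65],[-8,-38,65],[-26,34,70],[-26,-34,70],[-90,38,65],[-90,-38,65]]
uw=np.array([[51,37],[44,555],[588,148],[543,468],[522,160],[477,460],[229,148],[208,468]])/3.2+[325,75]
def f(X,a=1,b=1): return np.r_[a*(proj(t,p2w(X,Pt))-ut).ravel(),b*(proj(w,p2w(X,Pw))-uw).ravel()]
for ab in ((1,0),(0,1),(1,1)):
    r=least_squares(f,[600,-100,0],args=ab,loss="soft_l1"); print(ab,r.x)
print(f(r.x).reshape(-1,2).round(1))
X=least_squares(f,[600,-100,0],args=(0,1)).x
q=lambda P:(proj(w,p2w(X,[P]))[0]-[325,75])*3.2
print("toggle tip pred",q([-104-28*np.sin(.4),-43,64+28*np.cos(.4)]),"pivot",q([-104,-43,64]),"rib top",q([-90,22,77]),q([-90,-22,77]),"tab",q([-93.5,19,65]),q([-123.5,-19,60]))
from cell import manip
o=manip.observe();Rm=R.from_quat(o["eef_rot"])
for z in(0,-5,-10,-15,-20,-30):
  for y in (-11,11): print(z,y,(proj(w,[o["ee_pos"]+Rm.apply([7,y,z])])[0]-[250,260])*4)
E
```

```text
(1, 0) [ 5.89776116e+02 -1.43750182e+02 -2.57826299e-02]
(0, 1) [ 5.93962947e+02 -1.46333416e+02 -2.74687918e-02]
(1, 1) [ 5.93530424e+02 -1.45660976e+02 -2.23342782e-02]
[[ 2.1 -1.9]
 [ 0.5 -2.1]
 [ 0.3 -2.2]
 [ 0.8 -1.9]
 [ 1.3 -1.6]
 [ 0.6 -1.9]
 [ 1.  -2. ]
 [ 0.6 -2. ]
 [-0.8 -0.6]
 [-0.5  0.8]
 [ 0.2 -2.3]
 [-0.4 -0.1]
 [-1.8 -0.1]
 [ 0.6 -0.9]
 [-1.3 -0.9]
 [-0.3  0.7]]
toggle tip pred [118.82863242 518.79566117] pivot [149.45180618 489.71673739] rib top [234.88635255 220.21113813] [222.33613914 416.48252609] tab [207.16226364 232.50693002] [ 72.03529476 391.49613908]
0 -11 [329.02066967  66.07336793]
0 11 [326.65368154 245.09815558]
-5 -11 [331.14485821  84.35835268]
-5 11 [328.6249021 268.2889408]
-10 -11 [333.41238959 103.8746741 ]
-10 11 [330.72432262 292.98391639]
-15 -11 [335.83832843 124.7514665 ]
-15 11 [332.9649396  319.33516374]
-20 -11 [338.43993434 147.13663969]
-20 11 [335.36157768 347.51610065]
-30 -11 [344.25275763 197.13980966]
-30 11 [340.69344341 410.19168831]
```

Both wrist and top fits agree to within about 4 mm, so I'll use a compromise pose and feel for contact. The closed tip is about 14 mm thick, widening to about ±15 mm some 12 mm above the tip.

```bash
sed -i 's/^PUMP=.*/PUMP=[592.5,-145.2,-0.026]/' h.py; python3 -c "
from h import *
st(); go([-144,-43,76],-0.026)"
```

```text
t 1.55 tcp pump [-146.8  -43.5  190.1] F [ 0.9  0.6 -0.4] w 0.2 yaw -0.0291 q [-0.61 -0.11  2.08 -0.    1.17 -0.58]
world [ 447.4 -184.4   76. ] shift [ 0.0096 -0.0019  0.3804] turn [ 0.0001  0.0001 -0.001 ] mm [  2.9  -0.6 114.1]
```

Call:
{"name": "send_rows", "arguments": {"targets": "0.01 0 0.13 0 0 0;0.01 0 0.26 0 0 0;0.01 0 0.34 0 0 0;0.01 0 0.38 0 0 0;0.01 0 0.38 0 0 0"}}

```text
time_s: 2.05
ee_pos: [446.5, -185.7, 74.9]
eef_rot: [1.0, -0.016, -0.001, -0.001]
ft_force: [-0.0, 0.9, -0.3]
gripper_width: 0.1
```

```bash
python3 -c "
from h import *; import cv2
from cell import optics
st(); 
im,d=optics.get_image('wrist');cv2.imwrite('pics/w2.png',im[:,:,::-1])
im,d=optics.get_image('side');cv2.imwrite('pics/s2.png',cv2.resize(im[150:310,180:420,::-1],None,fx=3.2,fy=3.2))"
```

```text
t 2.05 tcp pump [-144.9  -44.3   74.9] F [-0.   0.9 -0.3] w 0.1 yaw -0.0323 q [-0.6   0.06  2.15 -0.    0.93 -0.57]
```

View pics/w2.png

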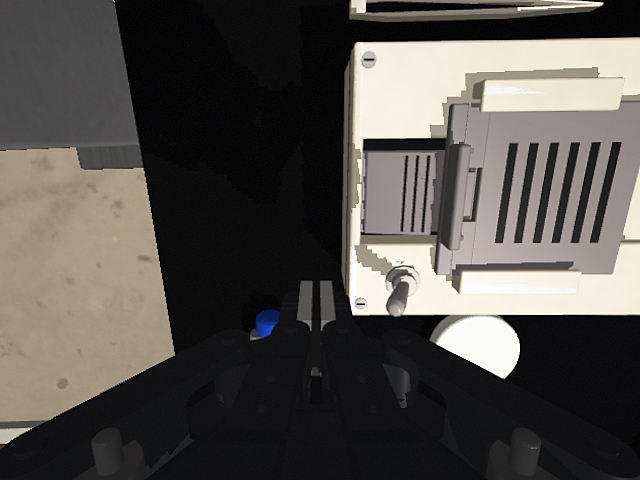

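View pics/s2.png

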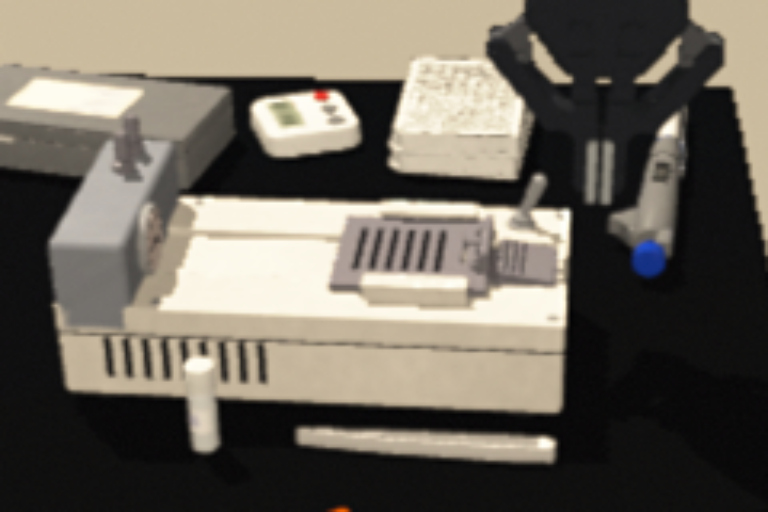

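Call:
{"name": "send_rows", "arguments": {"targets": "0.03 0 0 0 0 0;0.05 0 0 0 0 0;0.065 0 0 0 0 0;0.08 0 0 0 0 0;0.08 0 0 0 0 0"}}

```text
time_s: 2.65
ee_pos: [473.3, -186.6, 78.0]
eef_rot: [1.0, -0.015, 0.001, 0.001]
ft_force: [-1.7, 0.7, 0.8]
gripper_width: -0.0
```

```bash
python3 -c "
from h import *; import cv2
from cell import optics
st(); 
im,d=optics.get_image('wrist');cv2.imwrite('pics/w3.png',im[:,:,::-1])
im,d=optics.get_image('side');cv2.imwrite('pics/s3.png',cv2.resize(im[170:270,280:410,::-1],None,fx=5,fy=5))"
```

```text
t 2.65 tcp pump [-118.1  -44.4   78. ] F [-1.7  0.7  0.8] w -0.0 yaw -0.0294 q [-0.58  0.11  2.09 -0.    0.94 -0.55]
```

View pics/w3.png

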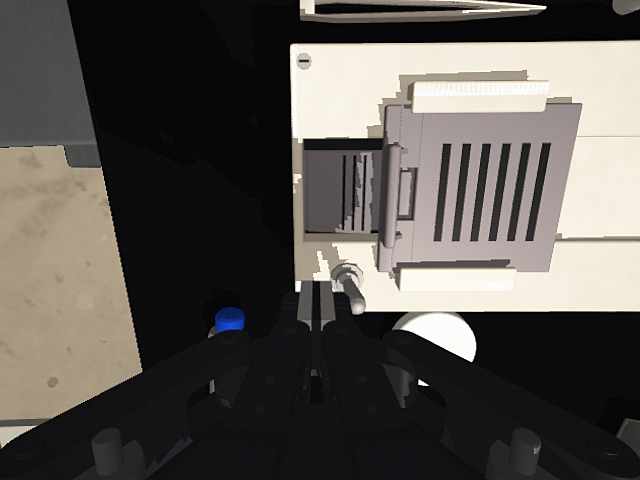

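View pics/s3.png

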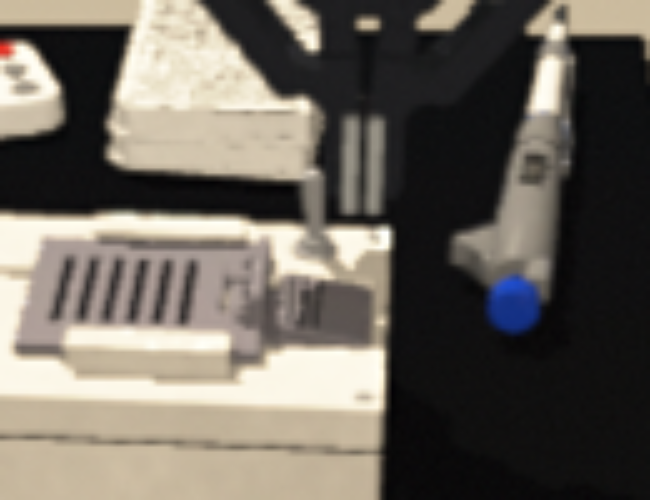

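The toggle is now just past upright (tip 360,308; base 347,272), so I'll push it further.

Call:
{"name": "send_rows", "arguments": {"targets": "0.015 0 0.005 0 0 0;0.03 0 0.01 0 0 0;0.035 0 0.01 0 0 0;0.035 0 0.01 0 0 0"}}

```text
time_s: 3.15
ee_pos: [480.3, -185.9, 73.1]
eef_rot: [1.0, -0.014, -0.003, -0.001]
ft_force: [-8.0, -0.3, 7.3]
gripper_width: -0.1
```

```bash
python3 -c "
from h import *; import cv2
from cell import optics
st(); 
im,d=optics.get_image('wrist');cv2.imwrite('pics/w4.png',im[:,:,::-1])
im,d=optics.get_image('side');cv2.imwrite('pics/s4.png',cv2.resize(im[170:270,280:410,::-1],None,fx=5,fy=5))"
```

```text
t 3.15 tcp pump [-111.1  -43.6   73.1] F [-8.  -0.3  7.3] w -0.1 yaw -0.0288 q [-0.57  0.13  2.07 -0.    0.94 -0.53]
```

View pics/w4.png

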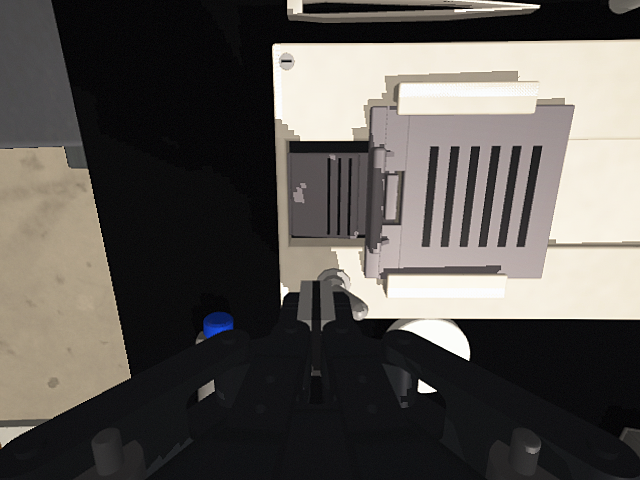

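View pics/s4.png

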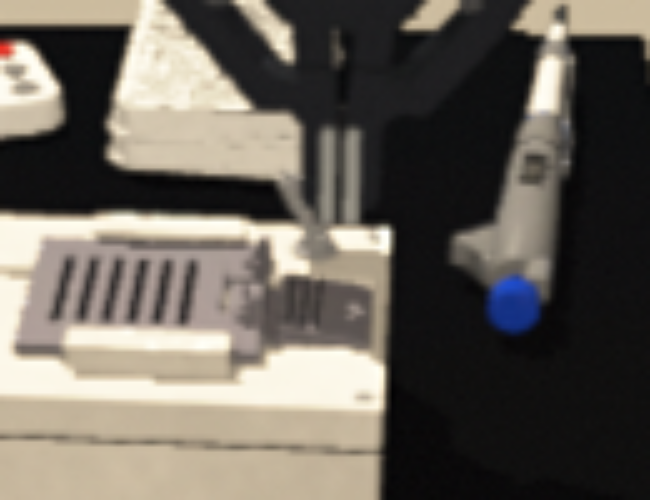

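The toggle now leans to the gauge (off). I'll back off, rise, and move over the tab.

```bash
python3 -c "
from h import *
go([-109,0,100],-0.026)"
```

```text
world [ 483.5 -142.4  100. ] shift [ 0.0059 -0.1454 -0.0896] turn [-0.0004  0.002  -0.001 ] mm [  1.8 -43.6 -26.9]
```

Call:
{"name": "send_rows", "arguments": {"targets": "-0.02 0 0 0 0 0;-0.04 0 -0.03 0 0 0;-0.04 0 -0.09 0 0 0;-0.03 0 -0.12 0 0 0;-0.02 0 -0.12 0 0 0"}}

```text
time_s: 3.75
ee_pos: [477.6, -186.8, 111.3]
eef_rot: [1.0, -0.015, 0.002, 0.001]
ft_force: [0.4, -1.3, 0.2]
gripper_width: -0.2
```

```bash
python3 -c "
from h import *
st();go([-109,0,82],-0.026)"
```

```text
t 3.75 tcp pump [-113.7  -44.5  111.3] F [ 0.4 -1.3  0.2] w -0.2 yaw -0.0304 q [-0.57  0.06  2.07  0.    1.01 -0.54]
world [ 483.5 -142.4   82. ] shift [ 0.0147 -0.1488  0.0975] turn [ 0.0007 -0.0014 -0.0014] mm [  4.4 -44.6  29.3]
```

Call:
{"name": "send_rows", "arguments": {"targets": "0.013 -0.075 0 0 0 0;0.013 -0.145 0 0 0 0;0.013 -0.145 0.04 0 0 0;0.013 -0.145 0.085 0 0 0;0.013 -0.145 0.085 0 0 0"}}

```text
time_s: 4.25
ee_pos: [479.4, -142.1, 80.6]
eef_rot: [1.0, -0.015, -0.003, -0.001]
ft_force: [-0.1, 0.5, -0.1]
gripper_width: 0.3
```

```bash
python3 -c "
from h import *; import cv2
from cell import optics
st(); 
im,d=optics.get_image('wrist');cv2.imwrite('pics/w5.png',im[:,:,::-1])
im,d=optics.get_image('side');cv2.imwrite('pics/s5.png',cv2.resize(im[170:270,270:400,::-1],None,fx=5,fy=5))"
```

```text
t 4.25 tcp pump [-1.131e+02  1.000e-01  8.060e+01] F [-0.1  0.5 -0.1] w 0.3 yaw -0.0305 q [-0.49  0.09  2.11 -0.    0.95 -0.46]
```

View pics/w5.png

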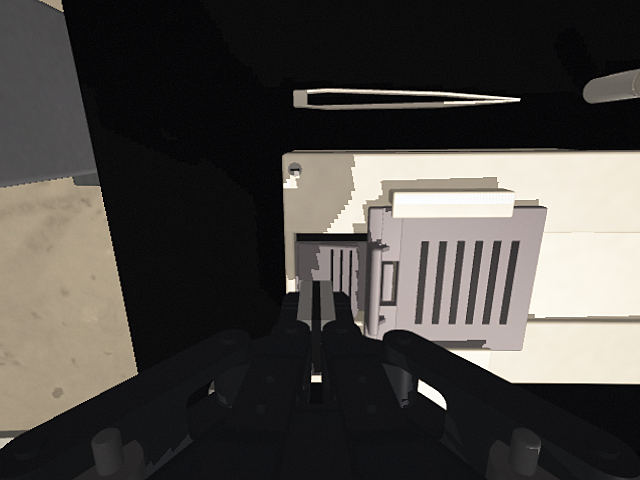

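View pics/s5.png

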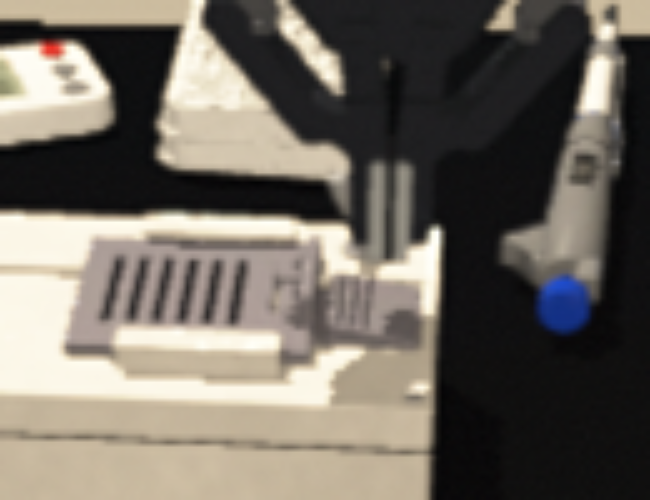

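Call:
{"name": "send_rows", "arguments": {"targets": "0.012 0 0.03 0 0 0;0.012 0 0.05 0 0 0;0.012 0 0.06 0 0 0;0.012 0 0.068 0 0 0;0.012 0 0.068 0 0 0"}}

```text
time_s: 4.85
ee_pos: [484.8, -142.8, 63.3]
eef_rot: [1.0, -0.015, -0.0, -0.0]
ft_force: [-1.7, 0.6, 1.9]
gripper_width: -0.3
```

```bash
python3 -c "
from h import *; import cv2
from cell import optics
st(); 
im,d=optics.get_image('wrist');cv2.imwrite('pics/w6.png',im[:,:,::-1])
im,d=optics.get_image('side');cv2.imwrite('pics/s6.png',cv2.resize(im[170:270,270:400,::-1],None,fx=5,fy=5));st()"
```

```text
t 4.85 tcp pump [-107.7   -0.4   63.3] F [-1.7  0.6  1.9] w -0.3 yaw -0.0302 q [-0.49  0.13  2.1  -0.    0.91 -0.46]
t 4.95 tcp pump [-107.8   -0.3   63.5] F [-3.   0.2  1.1] w -0.1 yaw -0.0301 q [-0.49  0.13  2.1  -0.    0.91 -0.46]
```

View pics/s6.png

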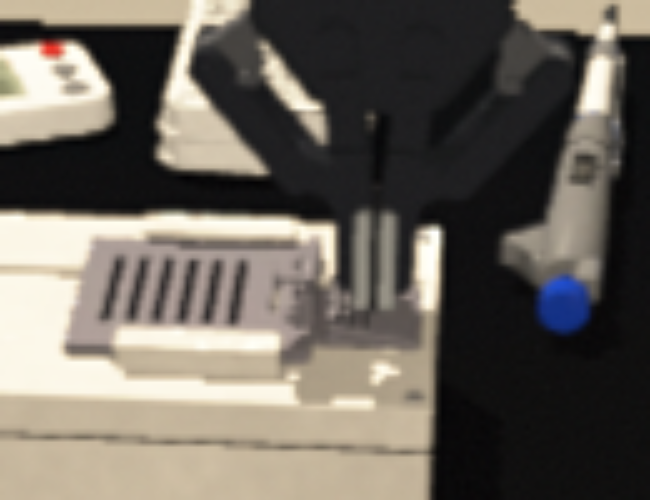

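View pics/w6.png

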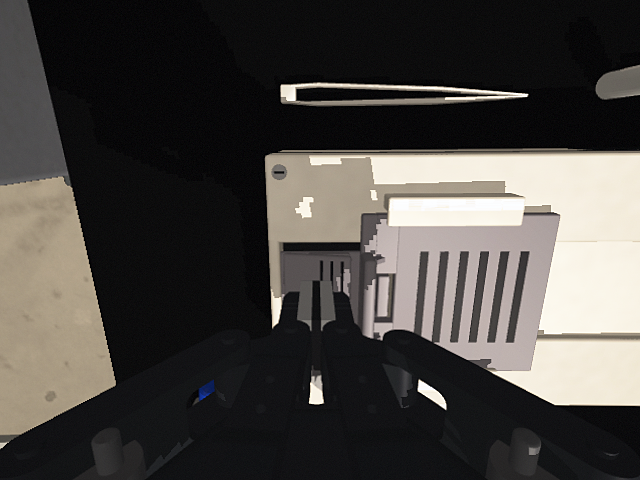

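Call:
{"name": "send_rows", "arguments": {"targets": "0 0 0.008 0 0 0;0 0 0.014 0 0 0;0 0 0.014 0 0 0;0 0 0.014 0 0 0"}}

```text
time_s: 5.35
ee_pos: [485.2, -142.8, 60.0]
eef_rot: [1.0, -0.015, 0.0, 0.0]
ft_force: [-3.3, 2.3, 6.9]
gripper_width: -0.1
```

```bash
python3 -c "
from h import *; import cv2
from cell import optics
st(); 
im,d=optics.get_image('wrist');cv2.imwrite('pics/w7.png',cv2.resize(im[150:400,250:570,::-1],None,fx=2.5,fy=2.4))
im,d=optics.get_image('side');cv2.imwrite('pics/s7.png',cv2.resize(im[170:270,270:400,::-1],None,fx=5,fy=5));st()"
```

```text
t 5.35 tcp pump [-107.4   -0.4   60. ] F [-3.3  2.3  6.9] w -0.1 yaw -0.0301 q [-0.49  0.13  2.11 -0.    0.9  -0.46]
t 5.45 tcp pump [-107.4   -0.4   60. ] F [-2.7  1.2  6.2] w -0.0 yaw -0.0301 q [-0.49  0.13  2.11 -0.    0.9  -0.46]
```

View pics/s7.png

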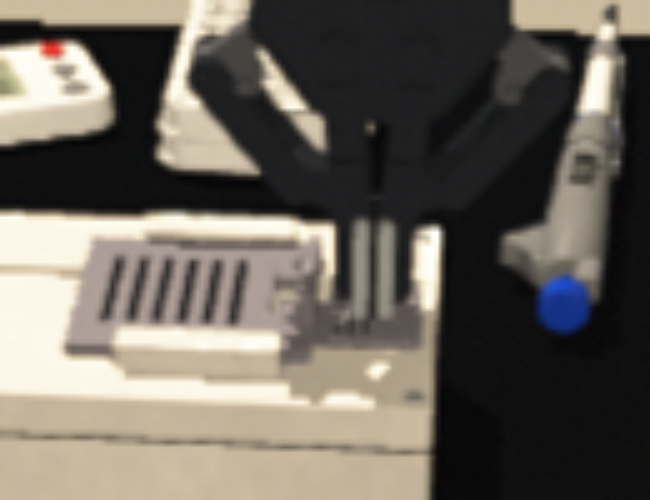

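View pics/w7.png

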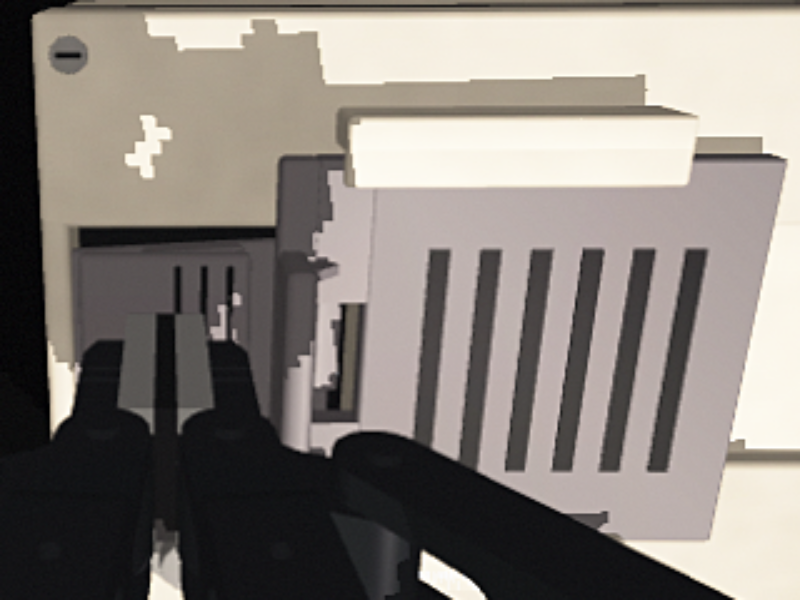

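The slot is clear, so the barb is out (Fz about 6.5 N). I'll press slightly more and push +x in small steps.

Call:
{"name": "send_rows", "arguments": {"targets": "0 0 0.005 0 0 0;0.008 0 0.006 0 0 0;0.02 0 0.006 0 0 0;0.032 0 0.006 0 0 0;0.044 0 0.006 0 0 0;0.044 0 0.006 0 0 0"}}

```text
time_s: 6.05
ee_pos: [498.1, -143.5, 58.3]
eef_rot: [1.0, -0.015, -0.001, 0.0]
ft_force: [-4.0, -0.1, 7.4]
gripper_width: 0.0
```

```bash
python3 -c "
from h import *; import cv2
from cell import optics
st(); 
im,d=optics.get_image('wrist');cv2.imwrite('pics/w8.png',cv2.resize(im[150:400,250:570,::-1],None,fx=2.5,fy=2.4))
im,d=optics.get_image('side');cv2.imwrite('pics/s8.png',cv2.resize(im[170:270,270:400,::-1],None,fx=5,fy=5));st()"
```

```text
t 6.05 tcp pump [-94.4  -0.7  58.3] F [-4.  -0.1  7.4] w 0.0 yaw -0.0295 q [-0.48  0.16  2.08 -0.    0.91 -0.45]
t 6.15 tcp pump [-94.5  -0.7  58.2] F [-3.2 -0.2  6.7] w 0.3 yaw -0.0296 q [-0.48  0.16  2.08 -0.    0.91 -0.45]
```

View pics/s8.png

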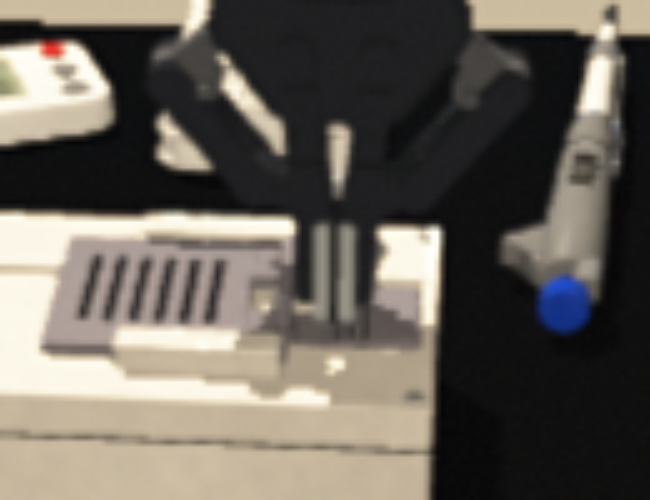

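View pics/w8.png

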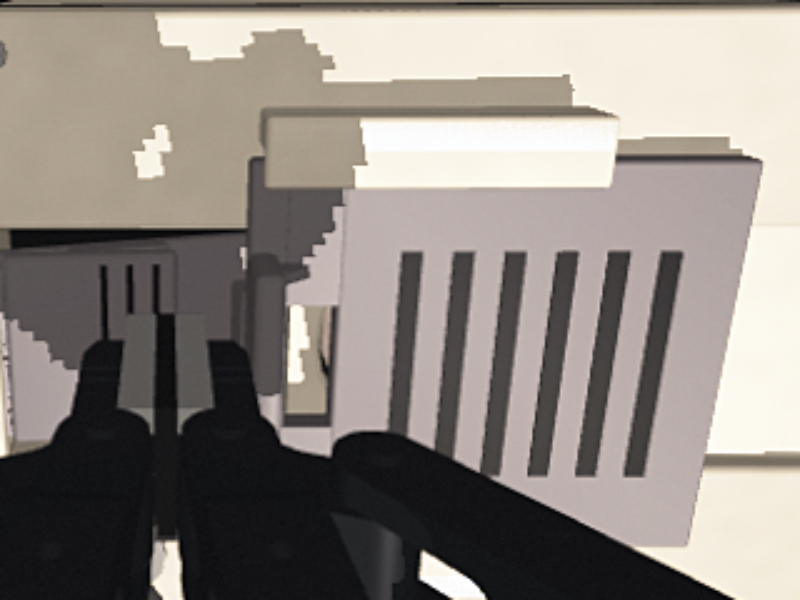

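The cover has slid about 10 mm. I'll continue, and lift the tip off the tab once it is past 15 mm.

Call:
{"name": "send_rows", "arguments": {"targets": "0.015 0 0 0 0 0;0.03 0 -0.004 0 0 0;0.045 0 -0.018 0 0 0;0.06 0 -0.027 0 0 0;0.075 0 -0.027 0 0 0;0.09 0 -0.027 0 0 0;0.105 0 -0.027 0 0 0;0.105 0 -0.027 0 0 0"}}

```text
time_s: 6.95
ee_pos: [530.5, -144.2, 65.6]
eef_rot: [1.0, -0.015, 0.001, 0.0]
ft_force: [-0.9, 0.5, 1.0]
gripper_width: 0.1
```

```bash
python3 -c "
from h import *; import cv2
from cell import optics
st(); 
im,d=optics.get_image('wrist');cv2.imwrite('pics/w9.png',im[:,:,::-1])
im,d=optics.get_image('side');cv2.imwrite('pics/s9.png',cv2.resize(im[170:270,240:400,::-1],None,fx=5,fy=5));st()"
```

```text
t 6.95 tcp pump [-62.   -0.6  65.6] F [-0.9  0.5  1. ] w 0.1 yaw -0.0302 q [-0.45  0.21  2.    0.    0.93 -0.42]
t 7.05 tcp pump [-62.6  -0.5  65.1] F [ 0.7 -0.6 -1. ] w 0.2 yaw -0.0304 q [-0.45  0.21  2.    0.    0.93 -0.42]
```

View pics/s9.png

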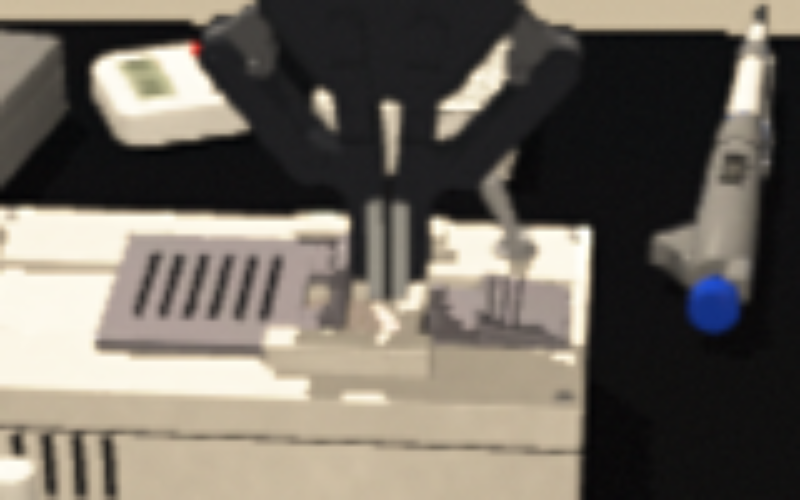

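View pics/w9.png

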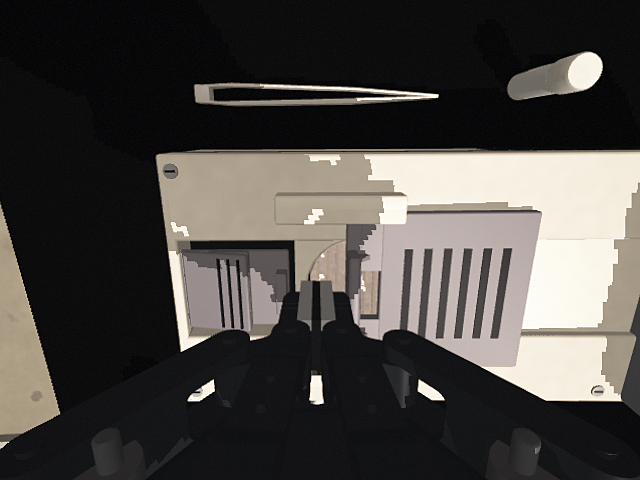

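Call:
{"name": "send_rows", "arguments": {"targets": "0.015 0 0 0 0 0;0.03 0 0 0 0 0;0.047 0 0 0 0 0;0.064 0 0 0 0 0;0.081 0 0 0 0 0;0.098 0 0 0 0 0;0.112 0 0 0 0 0;0.12 0 0 0 0 0"}}

```text
time_s: 7.85
ee_pos: [566.0, -145.2, 65.4]
eef_rot: [1.0, -0.015, 0.0, 0.0]
ft_force: [-0.7, 0.1, -0.8]
gripper_width: 0.1
```

```bash
python3 -c "
from h import *; import cv2
from cell import optics
st(); c=optics.calibration('wrist')
im,d=optics.get_image('wrist');cv2.imwrite('pics/w10.png',im[:,:,::-1])
im,d=optics.get_image('side');cv2.imwrite('pics/s10.png',cv2.resize(im[170:270,240:400,::-1],None,fx=5,fy=5));st()
print(proj(c,p2w(PUMP,[[61,38,65],[61,-38,65],[-130,62,60],[-21,38,65]])))"
```

```text
t 7.85 tcp pump [-26.5  -0.7  65.4] F [-0.7  0.1 -0.8] w 0.1 yaw -0.0301 q [-0.42  0.28  1.91  0.    0.95 -0.39]
t 7.95 tcp pump [-26.4  -0.7  65.5] F [-1.  -0.3  0.2] w -0.2 yaw -0.0301 q [-0.42  0.28  1.91  0.    0.95 -0.39]
[[526.26653811 213.60485989]
 [500.39119176 369.88661415]
 [ 62.8795537  155.70948086]
 [328.9179088  214.64169556]]
```

View pics/s10.png

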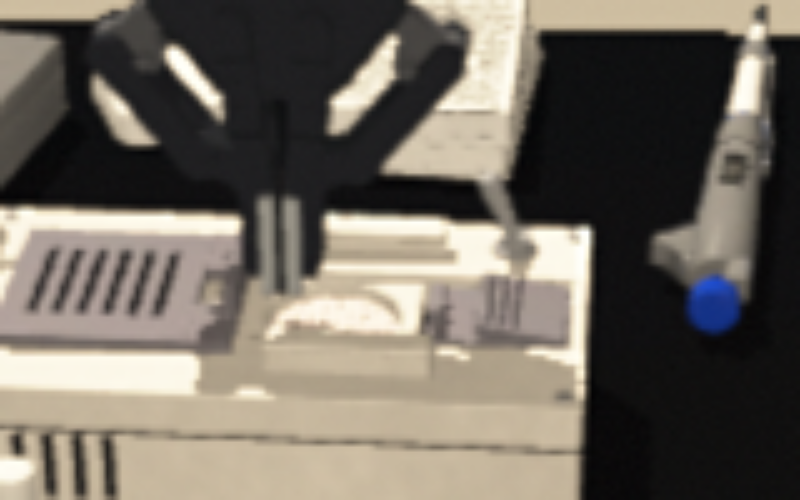

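View pics/w10.png

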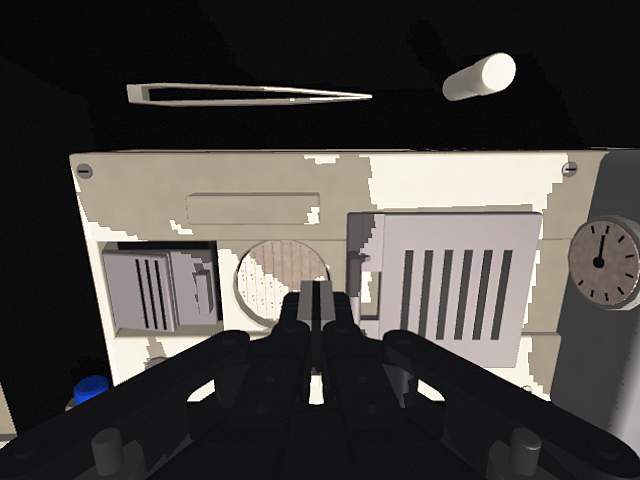

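The filter is bare and the tab has sprung up. The cover has moved about 73–74 mm, so I'll push 8 mm more for margin, then back off and rise.

Call:
{"name": "send_rows", "arguments": {"targets": "0.01 0 0 0 0 0;0.02 0 0 0 0 0;0.027 0 0 0 0 0;0.027 0 0 0 0 0;0.01 0 0 0 0 0;-0.02 0 0 0 0 0;-0.03 0 -0.05 0 0 0;-0.03 0 -0.15 0 0 0"}}

```text
time_s: 8.75
ee_pos: [553.7, -143.9, 108.7]
eef_rot: [1.0, -0.015, -0.003, -0.001]
ft_force: [-0.4, -0.4, 0.6]
gripper_width: 0.7
```

Call:
{"name": "send_rows", "arguments": {"targets": "-0.1 0 -0.1 0 0 0;-0.25 0 -0.25 0 0 0;-0.4 0 -0.4 0 0 0;-0.4 0.1 -0.4 0 0 0;-0.4 0.2 -0.4 0 0 0;-0.4 0.2 -0.4 0 0 0"}}

```text
time_s: 9.35
ee_pos: [434.5, -203.9, 233.3]
eef_rot: [1.0, -0.017, 0.002, 0.002]
ft_force: [0.6, -0.0, 0.7]
gripper_width: 0.0
```

```bash
python3 -c "
from h import *; import cv2
from cell import optics
st(); c=optics.calibration('wrist')
im,d=optics.get_image('wrist');cv2.imwrite('pics/w11.png',im[:,:,::-1])
im,d=optics.get_image('side');cv2.imwrite('pics/s11.png',cv2.resize(im[160:310,180:400,::-1],None,fx=3.6,fy=3.6))
im,d=optics.get_image('top');cv2.imwrite('pics/t11.png',cv2.resize(im[140:305,300:450,::-1],None,fx=3.6,fy=3.6,interpolation=2));st()
X=[589.8,-143.8,-.0258]
print('limit cover corners top crop',(proj(optics.calibration('top'),p2w(X,[[61,38,65],[61,-38,65],[-21,38,65]]))-[300,140])*3.6)"
```

```text
t 9.35 tcp pump [-156.4  -62.8  233.3] F [ 0.6 -0.   0.7] w 0.0 yaw -0.0338 q [-0.65 -0.16  2.04 -0.    1.25 -0.62]
t 9.5 tcp pump [-156.5  -59.7  230.7] F [ 0.6 -0.4 -1. ] w -0.0 yaw -0.0306 q [-0.65 -0.16  2.05  0.    1.25 -0.62]
limit cover corners top crop [[165.35799178 185.84096964]
 [306.27378134 186.65557101]
 [166.54685313 336.60058126]]
```

View pics/s11.png

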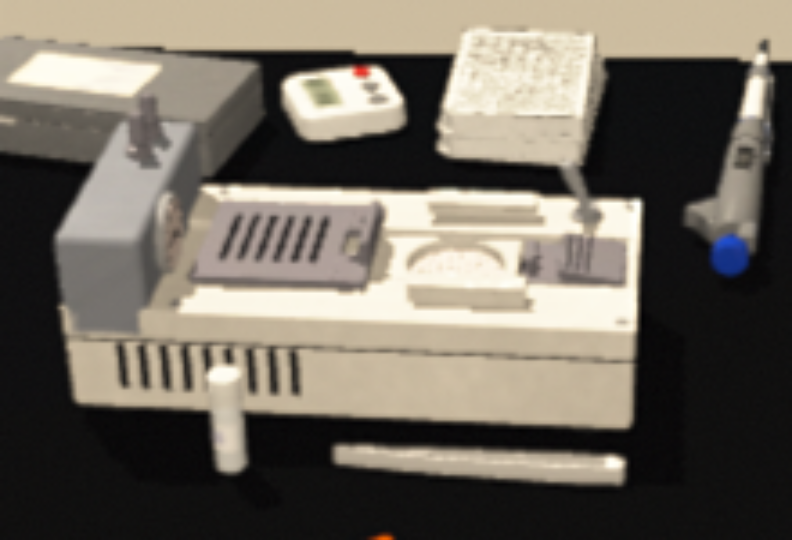

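View pics/t11.png

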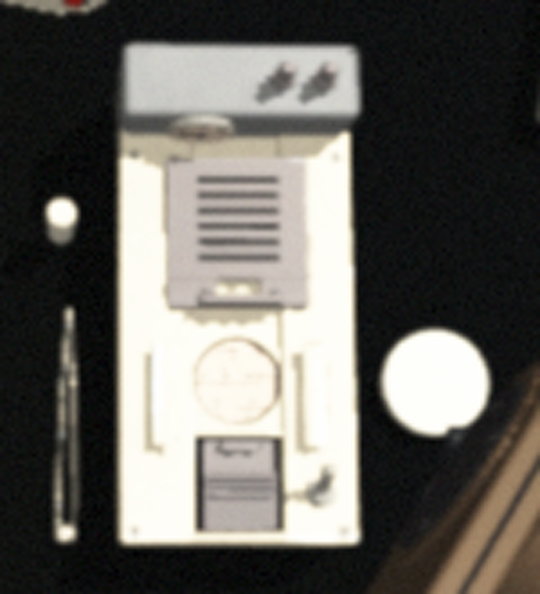

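View pics/w11.png

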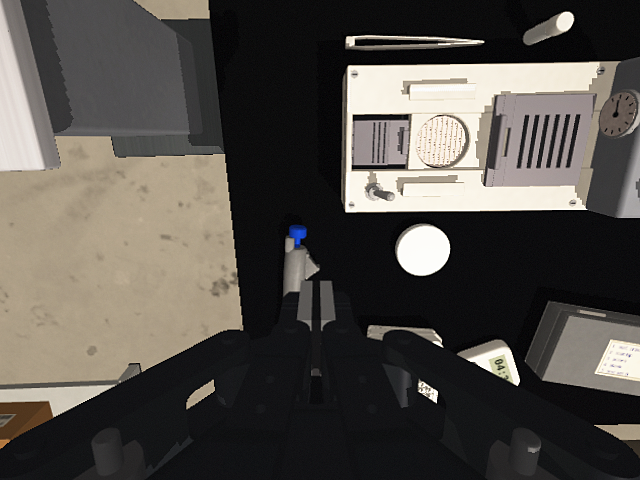

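The top view puts the cover about 84 mm along (far edge at crop row 158, where the 69 mm limit would be at row 186). It is centred and flat, and the filter at (238,380) is bare. The tab is up, the toggle leans to the gauge, and the dish, forceps and vial haven't moved. The arm is clear, so I'm handing in.

```bash
python3 -c "
from h import *
st()
from cell import manip
print(manip.sign_off())"
```

```text
t 9.5 tcp pump [-156.5  -59.7  230.7] F [ 0.6 -0.4 -1. ] w -0.0 yaw -0.0306 q [-0.65 -0.16  2.05  0.    1.25 -0.62]
the job is handed in; nothing more can be done
None
```

The job is done and handed in at 9.5 s; no verdict is reported. With the gripper shut, I flipped the toggle to off and pressed the tab until its barb left the slot. I then pushed the cover by its rib off the rails, and backed the arm clear.

The last pictures from all three cameras show:
- **Cover:** flat and centred on the deck, about 84 mm from its closed place (69 mm needed), and short of the hood.
- **Filter, tab and toggle:** the filter is fully bare, the tab has sprung back, and the toggle leans to the gauge.
- **Dish, forceps and vial:** they have not moved in the pictures.

The largest force I read was about 11 N, at the end of the toggle push, but I only read it between moves. The pump position worked out from the top and wrist cameras differed by about 4 mm, so I used a value between them and checked each contact by force and pictures. No check failed. The toggle and tab angles were judged from the pictures, since the robot gives no readings of them.

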